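# Shut the port valves of a vacuum manifold with one run of the fingertip

### The job

Shut the five small toggle valves on the round vacuum manifold: run a fingertip lightly along their arc, starting at the end by the flat gauge, so that they tip over one after another in order until all lie flat away from the gauge. Stop before the big main valve at the far end and leave it upright, and do not lift, shift or press hard on the manifold, nor disturb its vials or the things on the bench. Finish with the hand clear.

Things in the scene. Friction and masses are not known exactly. Their poses are not given: they have to be found in the camera images.
- manifold: vacuum manifold: loose white disc 290 mm across, 2.5 kg, deck 26 mm above the bench; origin: underside centre. Its -x side (to the robot at yaw 0) bears 5 small toggles on an arc of radius 120 mm, 65 mm apart. Flat gauge (50 mm wide, 14 high) at x 31, y 108 mm, main valve past the -y end, hub (52 mm wide, 26 high) at the centre, grey vial block (40 x 164 mm, 20 high) at x 62.
- valve_1 (a joint): angle of small toggle 1 counted from the gauge end: 0 = open (leaning 0.32 rad from upright, back towards the gauge), 0.32 = upright, 1.67 = shut (lying over towards the main valve). It swings along the arc with under 1 N and falls by itself onto a stop once 0.2 rad off upright.
- valve_1_pivot (a point): pivot of small toggle 1, 12 mm above the deck. The lever is 34 mm from pivot to top with a black head 15 mm wide and 7 mm thick: its top is about 45 mm above the deck when open, 46 mm upright, and no part of it is higher than 23 mm above the deck when shut. It swings at right angles to the line to the manifold's centre.
- valve_2 (a joint): angle of small toggle 2 counted from the gauge end: 0 = open (leaning 0.32 rad from upright, back towards the gauge), 0.32 = upright, 1.67 = shut (lying over towards the main valve). It swings along the arc with under 1 N and falls by itself onto a stop once 0.2 rad off upright.
- valve_2_pivot (a point): pivot of small toggle 2, 12 mm above the deck. The lever is 34 mm from pivot to top with a black head 15 mm wide and 7 mm thick: its top is about 45 mm above the deck when open, 46 mm upright, and no part of it is higher than 23 mm above the deck when shut. It swings at right angles to the line to the manifold's centre.
- valve_3 (a joint): angle of small toggle 3 counted from the gauge end: 0 = open (leaning 0.32 rad from upright, back towards the gauge), 0.32 = upright, 1.67 = shut (lying over towards the main valve). It swings along the arc with under 1 N and falls by itself onto a stop once 0.2 rad off upright.
- valve_3_pivot (a point): pivot of small toggle 3, 12 mm above the deck. The lever is 34 mm from pivot to top with a black head 15 mm wide and 7 mm thick: its top is about 45 mm above the deck when open, 46 mm upright, and no part of it is higher than 23 mm above the deck when shut. It swings at right angles to the line to the manifold's centre.
- valve_4 (a joint): angle of small toggle 4 counted from the gauge end: 0 = open (leaning 0.32 rad from upright, back towards the gauge), 0.32 = upright, 1.67 = shut (lying over towards the main valve). It swings along the arc with under 1 N and falls by itself onto a stop once 0.2 rad off upright.
- valve_4_pivot (a point): pivot of small toggle 4, 12 mm above the deck. The lever is 34 mm from pivot to top with a black head 15 mm wide and 7 mm thick: its top is about 45 mm above the deck when open, 46 mm upright, and no part of it is higher than 23 mm above the deck when shut. It swings at right angles to the line to the manifold's centre.
- valve_5 (a joint): angle of small toggle 5 counted from the gauge end: 0 = open (leaning 0.32 rad from upright, back towards the gauge), 0.32 = upright, 1.67 = shut (lying over towards the main valve). It swings along the arc with under 1 N and falls by itself onto a stop once 0.2 rad off upright.
- valve_5_pivot (a point): pivot of small toggle 5, 12 mm above the deck. The lever is 34 mm from pivot to top with a black head 15 mm wide and 7 mm thick: its top is about 45 mm above the deck when open, 46 mm upright, and no part of it is higher than 23 mm above the deck when shut. It swings at right angles to the line to the manifold's centre.
- main_valve (a joint): angle of the big main valve's lever: 0 = upright (open, as it must stay), it can be swung 1.2 rad either way along the arc and stays where it is left.
- main_valve_pivot (a point): pivot of the main valve, 12 mm above the deck, 73 mm beyond the pivot of toggle 5; its lever stands up 50 mm from here, head 26 mm wide, plain to tell from the small ones by its size.
- vial_a: white sample vial, 22 mm across, 57 mm high, standing loose in a hole of the manifold's vial block, top 57 mm above the deck; origin: centre of its underside
- vial_b: white sample vial, 22 mm across, 57 mm high, standing loose in a hole of the manifold's vial block, top 57 mm above the deck; origin: centre of its underside
- vial_c: white sample vial, 22 mm across, 57 mm high, standing loose in a hole of the manifold's vial block, top 57 mm above the deck; origin: centre of its underside
- tape_roll: pale roll of tape lying flat on the bench, 55 mm across, 19 mm high; origin: underside centre; to be left alone
- white_adaptor: white adaptor block on the bench, 34 x 44 x 50 mm; origin: underside centre; to be left alone
- white_box: flat white box lying on the bench, 57 x 89 x 31 mm; origin: underside centre; to be left alone
- black_fitting: black tube fitting lying on the bench, 21 x 57 x 22 mm; origin: underside centre; to be left alone

How it is judged (in metres and radians):
On the way, in this order (a step that is already met when the one before it is completed fails the run):
1. small toggle 1 from the gauge end is tipped over to its shut side, the next one not yet (value of joint valve_1 above 0.9 rad and value of joint valve_2 below 0.8 rad).
2. small toggle 2 from the gauge end is tipped over to its shut side, the next one not yet (value of joint valve_2 above 0.9 rad and value of joint valve_3 below 0.8 rad).
3. small toggle 3 from the gauge end is tipped over to its shut side, the next one not yet (value of joint valve_3 above 0.9 rad and value of joint valve_4 below 0.8 rad).
4. small toggle 4 from the gauge end is tipped over to its shut side, the next one not yet (value of joint valve_4 above 0.9 rad and value of joint valve_5 below 0.8 rad).
5. small toggle 5 from the gauge end is tipped over to its shut side (value of joint valve_5 above 0.9 rad).
At the end, for the whole second after the job is handed in: all five small toggles lie shut (over 1.5 of 1.67 rad), the main valve is within 0.25 rad of upright, the manifold is at rest level within 12 mm of where it stood, vials and bench things within 15 mm (value of joint each of valve_1, valve_2, valve_3, valve_4, valve_5 above 1.5 rad and value of joint main_valve between -0.25 and 0.25 rad and distance of manifold from where it was at the start of the episode below 0.012 m and angle between manifold's own z axis and vertical below 0.03 rad and linear speed of manifold below 0.01 m/s and distance of each of vial_a, vial_b, vial_c, tape_roll, white_adaptor, white_box, black_fitting from where it was at the start of the episode below 0.015 m); the robot touches nothing.
It fails at once if the main valve is moved from upright by more than 0.25 rad (not (value of joint main_valve between -0.25 and 0.25 rad)).
It fails at once if the manifold is pressed or pushed hard (over 15 N) (contact force between any of the fingers, the arm and manifold above 15 N).
It fails at once if the manifold is shifted or lifted by more than 12 mm (distance of manifold from where it was at the start of the episode above 0.012 m).
It fails at once if a vial is lifted or displaced by more than 15 mm, or touched with more than 3 N (distance of any of vial_a, vial_b, vial_c from where it was at the start of the episode above 0.015 m or contact force between the fingers and vial_a above 3 N or contact force between the fingers and vial_b above 3 N or contact force between the fingers and vial_c above 3 N).
It fails at once if a thing on the bench is lifted or moved by more than 15 mm (distance of any of tape_roll, white_adaptor, white_box, black_fitting from where it was at the start of the episode above 0.015 m).
It also fails if it takes over 54 s, if anything falls off the work surface, if the arm or the gripper's body presses on something with over 40 N, if the wrist force passes 120 N, or if a joint passes its speed limit or range.

### The arm

A 7-joint arm with a two-finger parallel gripper is mounted at the origin on a cart in front of the work surface, level with it; the furniture and walls round the work are solid. World frame = base frame: x ahead of the robot, y to its left, z up, the work surface at z = 0. Lengths are in mm, angles in rad, forces in N, time in s.
With the tool pointing down it reaches from about 425 to 875 mm from the base axis. Payload 4.7 kg.
Tool frame: the origin (TCP) lies between the finger pads; the fingertips stand 14 mm ahead of it and the grasp point (between the pads) lies 5 mm behind it (tip_reach is the distance from the TCP to the fingertips, in mm); y points along the fingers, z is the direction in which the jaws open and shut, and the axes are right-handed (so a half turn about y gives the same grasp; the last joint's range is limited). The gripper opens to 87 mm and grips with 3 to 60 N. Pads are 19 mm wide; open, the fingers measure 117 mm over their backs; the gripper's body (75 mm by 190 mm) begins 51 mm behind the grasp point.
Start: joints at [1.338, 0.321, -0.07, 1.45, 0.023, 1.371, -0.057], TCP at [158.775, -630.329, 236.587] pointing down, gripper open.
Joint ranges: [-2.86, 2.86], [-0.3, 2.09], [-1.38, 1.24], [0.06, 2.45], [-1.56, 4.7], [0.09, 2.05], [-2.69, 2.69]. Speed limits (rad/s): [2.57, 2.57, 3.14, 3.14, 3.14, 3.14, 3.14].

### API

Orientations are given as a 3x3 rotation matrix whose columns are the frame's x, y, z axes.
In Python, from bench import * gives the robot as it stands. The module is installed in compiled form; this text tells all that it offers.
- The arm moves only by the tool send_rows, never from a script. Its arguments are lists of equal length, an entry for each row: "gripper": the finger opening in cm, from 0 to 8.7; "slide": the shift along the tool's x, y, z in cm, a list of three; "yaw": the turn about the tool's y in rad. In form: {"gripper": [gripper, ...], "slide": [[x, y, z], ...], "yaw": [yaw, ...]}. A call has exactly 5 rows; each row shifts and turns the commanded pose from where the row before left it, along the tool's axes as they then stand; what a row does not reach is not made up. A row lasts 1/10 s, in which the tool goes at most 50 mm and 8.59 degrees, less where a joint would pass 70% of its speed; a pose out of reach is approached as far as the arm can. A call is refused whole if a number of a shift passes 5 or a number of a turn 0.15, either way. A call with a gripper value outside its range is refused whole. The fingers move at their own pace and stop on an object; "grip_force" is the grip in N (left out, the last holds). Time passes only in rows, so rows that do not move let the fingers close, or fill a call up. It gives the time, the measured TCP pose, the force and the opening at its end, in the units of the state.
- observe(): the state, without advancing time (a new reading comes with each control period).
- camera(name): name is "scene" or "top" or "wrist"; returns a dict with "pixels" (400x640x3 uint8, red, green, blue), "fov_y" (degrees; the focal length in pixels is half the picture's height over the tangent of half this angle, whatever the lens; pixels are square), "cx", "cy" (the principal point, pixels), "eye" and "attitude" of the camera in the world; the wrist camera has in their place "tool_from_camera" (4x4, takes a point from camera to tool coordinates, whose origin is the TCP and whose axes are the tool frame's). Camera axes: x right, y up, looking along -z (the intrinsics and any distortion apply to the point x, -y, -z); pixel columns grow to the right and rows downward; lengths in mm; the calibration is good to about 2 mm. A picture is of the moment at which its call begins: read the wrist's pose just before it. There is no depth.
- sign_off(): hands the job in, once; it reports no verdict.
The state is a dict: "time": time; "q": joint angles; "dq": joint speeds; "effort": joint torques, N m; "tool_pos": TCP position; "tcp_rot": TCP orientation; "contact_force": force on the tool from outside, world axes, zero at the start; "ft_torque": the same for the moment, N m; "finger_gap": finger opening in mm.
Only numpy, scipy, OpenCV 4.12 (cv2) and the standard library are available. Lean on these libraries where they do the work, as an engineer would, in place of code of your own. Each camera call takes 0.05 s, during which the arm holds its last target.

## Working session

There is one attempt and no reset: what is moved stays moved. The work goes in short steps, Python scripts to look and compute and a tool call to move; the robot and the scene stay as the last step left them, time stands still between calls to the robot, and variables do not carry over. Pictures are saved under pics/ and viewed, and the job is handed in when it is done.

Besides the shell and the picture viewer there is one more tool, called after "Request:" as a command line: name --pt "numbers of a row" for each row, then --argument value for the rest. send_rows: Moves the arm, as the interface text tells. Its arguments: {"type":"object","properties":{"gripper":{"type":"array","items":{"type":"number"}},"slide":{"type":"array","items":{"type":"array","items":{"type":"number"}}},"yaw":{"type":"array","items":{"type":"number"}},"grip_force":{"type":"number"}},"required":["gripper","slide","yaw"]}

```bash
mkdir -p pics; cat > h.py <<'E'
import numpy as np, cv2
from bench import *
def snap(n,f):
    s=observe(); c=camera(n); cv2.imwrite('pics/'+f+'.png',cv2.cvtColor(c['pixels'],cv2.COLOR_RGB2BGR))
    if n=='wrist':
        T=np.array(c['tool_from_camera']);R=np.array(s['tcp_rot']);
        c['eye']=R@T[:3,3]+np.array(s['tool_pos']);c['attitude']=R@T[:3,:3]
    np.save('pics/'+f+'.npy',{k:v for k,v in c.items()},allow_pickle=True)
    return c
def load(f): return np.load('pics/'+f+'.npy',allow_pickle=True).item()
def ray(c,u,v):
    f=200/np.tan(np.radians(c['fov_y'])/2)
    d=np.array([(u-c['cx'])/f,-(v-c['cy'])/f,-1.]); d=np.array(c['attitude'])@d
    return np.array(c['eye']),d/np.linalg.norm(d)
def plane(c,u,v,z):
    e,d=ray(c,u,v); return e+d*(z-e[2])/d[2]
def proj(c,p):
    f=200/np.tan(np.radians(c['fov_y'])/2)
    q=np.array(c['attitude']).T@(np.array(p)-np.array(c['eye']))
    return c['cx']+f*q[0]/-q[2], c['cy']-f*q[1]/-q[2]
E
python3 - <<'E'
from h import *
s=observe();print(s)
for n in ('scene','top','wrist'):
    c=snap(n,n+'0');print({k:v for k,v in c.items() if k!='pixels'})
E
```

```text
{'time': 0.0, 'q': array([ 1.33810448,  0.32182233, -0.07009727,  1.45166479,  0.0226149 ,
        1.37080738, -0.05689802]), 'dq': array([ 1.00385846e-03, -1.29156157e-03, -5.42285724e-05,  1.74144713e-04,
       -2.67324813e-03, -4.13410142e-04,  1.29862718e-03]), 'effort': array([-2.30766454e-04, -4.91282701e+01, -4.03702240e-01, -3.12526023e+01,
       -6.39276858e-02,  4.38099552e-02,  1.71464258e-04]), 'tool_pos': array([ 158.61771013, -629.80603974,  235.46715934]), 'tcp_rot': array([[-9.69689581e-01, -5.72901247e-04,  2.44339494e-01],
       [-2.44340141e-01,  1.82680564e-03, -9.69687866e-01],
       [ 1.09174622e-04, -9.99998167e-01, -1.91141717e-03]]), 'contact_force': array([-0.13313811, -0.09009118, -0.49078947]), 'ft_torque': array([ 0.05967711, -0.0036075 ,  0.01395963]), 'finger_gap': 87.41548794724277}
{'fov_y': 42.54213044819524, 'cx': 314.8166934530007, 'cy': 198.72989438915718, 'eye': array([  12.69383992,  799.65052476, 1389.32543375]), 'attitude': array([[-0.87204885,  0.38864056, -0.29747155],
       [-0.48935186, -0.68233137,  0.54310096],
       [ 0.00809689, 
[... 286 characters left out ...]
00229383,  0.24348525,  0.96990189]])}
{'fov_y': 61.59885715807286, 'cx': 315.33829758492413, 'cy': 202.33923623076828, 'tool_from_camera': array([[-8.90228885e-04, -9.60837770e-01, -2.77110064e-01,
        -7.52731411e+01],
       [-5.84604264e-04,  2.77110626e-01, -9.60837842e-01,
        -1.48162177e+02],
       [ 9.99999433e-01, -6.93365876e-04, -8.08401741e-04,
         1.24166959e+00],
       [ 0.00000000e+00,  0.00000000e+00,  0.00000000e+00,
         1.00000000e+00]]), 'eye': array([ 232.03972048, -612.90964574,  383.70217156]), 'attitude': array([[ 0.24522235,  0.93139465,  0.26901673],
       [-0.96946616,  0.23592548,  0.06689189],
       [-0.00116516, -0.277206  ,  0.9608098 ]])}
```

View pics/scene0.png

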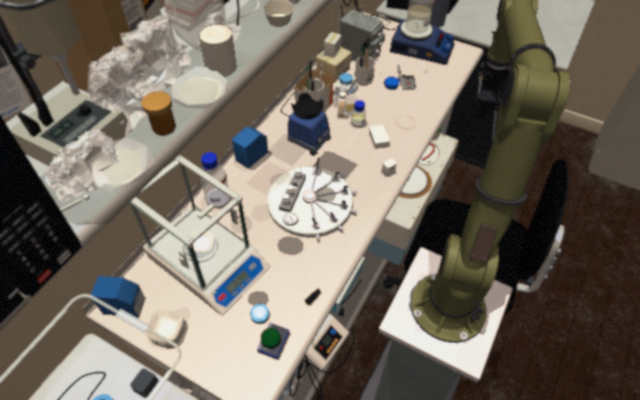

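View pics/top0.png

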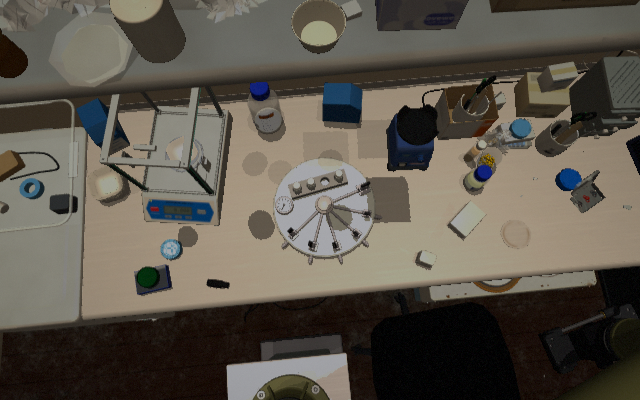

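View pics/wrist0.png

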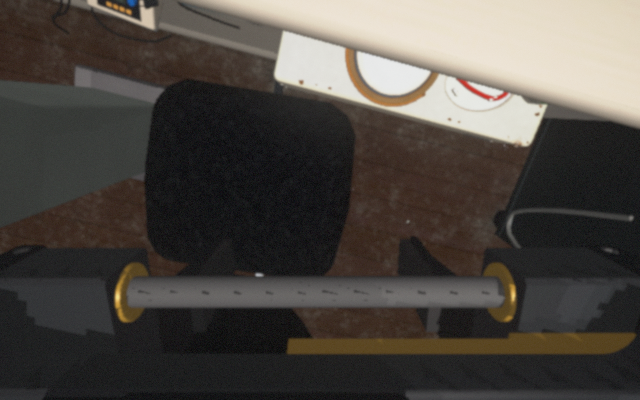

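The top view shows the manifold around px (325,207) with the gauge at its left (284,205) and the levers on the side towards the robot. I'll zoom in on it.

```bash
python3 - <<'E'
from h import *
for f,(x,y,w,h) in {'top0':(260,145,130,125),'scene0':(255,155,110,95)}.items():
    im=cv2.imread(f'pics/{f}.png')[y:y+h,x:x+w]; cv2.imwrite(f'pics/{f}z.png',cv2.resize(im,None,fx=5 if f=='scene0' else 4.7,fy=5 if f=='scene0' else 4.7,interpolation=cv2.INTER_CUBIC))
E
```

```text
(no output)
```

View pics/top0z.png

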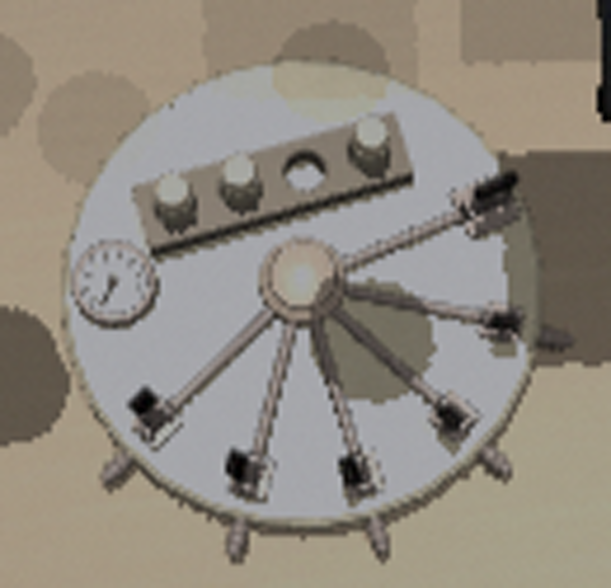

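View pics/scene0z.png

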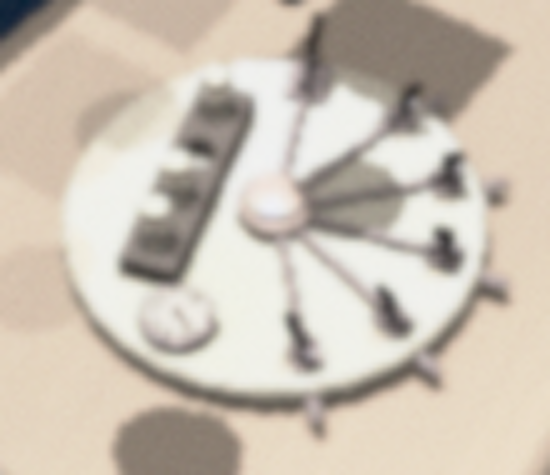

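The toggles are at top zoom (148,412), (245,470), (355,472), (455,415) and (503,320). The main valve is at (487,197), the gauge at (113,283) and the hub at (300,278). Next I'll fit the disc.

```bash
python3 - <<'E'
from h import *
from scipy.optimize import least_squares
for f,ctr,r in (('top0',(325,208),60),('scene0',(310,200),55)):
    c=load(f); im=c['pixels'].astype(float); im=cv2.GaussianBlur(im,(3,3),0)
    # white: low saturation
    hsv=cv2.cvtColor(im.astype(np.uint8),cv2.COLOR_RGB2HSV)
    print(f,hsv[225,300],hsv[250,270],hsv[230,325])
    m=((hsv[...,1]<(32 if f=='top0' else 28))&(hsv[...,2]>100)).astype(np.uint8)
    roi=np.zeros_like(m);cv2.circle(roi,ctr,r,1,-1);m&=roi
    m=cv2.morphologyEx(m,cv2.MORPH_OPEN,np.ones((3,3)))
    cs,_=cv2.findContours(m,cv2.RETR_EXTERNAL,cv2.CHAIN_APPROX_NONE); k=max(cs,key=cv2.contourArea)
    h=cv2.convexHull(k)[:,0]
    P=np.array([plane(c,u+0.,v+0.,26)[:2] for u,v in h])
    s=least_squares(lambda p:np.hypot(*(P-p[:2]).T)-p[2],[*P.mean(0),145],loss='soft_l1',f_scale=2)
    print(s.x,len(h),np.abs(s.fun).mean())
    o=cv2.cvtColor(c['pixels'],cv2.COLOR_RGB2BGR);cv2.polylines(o,[h.reshape(-1,1,2)],1,(0,0,255))
    x,y=ctr;cv2.imwrite(f'pics/{f}c.png',cv2.resize(o[y-65:y+65,x-65:x+65],None,fx=4,fy=4))
c=load('top0')
z=lambda a,b:(260+(a+.5)/4.7-.5,145+(b+.5)/4.7-.5)
print('hub',plane(c,*z(300,278),52))
print('gauge',plane(c,*z(113,283),40))
for n,p in dict(b1=(160,422),b2=(250,478),b3=(358,478),b4=(455,415),b5=(503,322),bm=(485,208)).items(): print(n,plane(c,*z(*p),38))
E
```

```text
top0 [135   3 158] [ 19  53 165] [114   8 170]
[ 548.09716831 -138.78055162  141.55879941] 37 0.5202296339691119
scene0 [ 30  10 240] [ 18  40 229] [ 23  20 214]
[ 542.45882199 -137.26988336  145.71850771] 27 2.0232696806633506
hub [ 546.45109385 -137.28363524   52.        ]
gauge [557.11881616 -27.41167443  40.        ]
b1 [471.87251251 -48.22561316  38.        ]
b2 [434.16681124 -97.3290466   38.        ]
b3 [ 428.1496559  -159.41461932   38.        ]
b4 [ 459.41739861 -219.426078     38.        ]
b5 [ 511.84783701 -253.94234967   38.        ]
bm [ 582.1844616 -251.7091933   38.       ]
```

The two views agree: the manifold centre is near (547,-138) and the yaw is about 0.19. I'll close the fingers and move the wrist camera over it to refine this.

Request:
send_rows --gripper '[0,0,0,0,0]' --pt "-2.7 0 -2.7" --pt "-2.7 0 -2.7" --pt "-2.7 0 -2.7" --pt "-2.7 0 -2.7" --pt "-2.7 0 -2.7" --yaw '[0,0,0,0,0]' --grip_force 10

```text
time: 0.65
tool_pos: [257.2, -464.8, 236.3]
tcp_rot: [[-0.97, -0.0, 0.244], [-0.244, 0.0, -0.97], [0.0, -1.0, -0.0]]
contact_force: [0.8, -0.3, 1.2]
finger_gap: 55.3
```

Request:
send_rows --gripper '[0,0,0,0,0]' --pt "-2.7 0 -2.7" --pt "-2.7 0 -2.7" --pt "-2.7 0 -2.7" --pt "-2.7 0 -2.7" --pt "-2.7 0 -2.7" --yaw '[0,0,0,0,0]'

```text
time: 1.15
tool_pos: [355.1, -301.0, 236.4]
tcp_rot: [[-0.97, -0.0, 0.244], [-0.244, -0.0, -0.97], [0.0, -1.0, 0.0]]
contact_force: [0.0, -0.6, -0.0]
finger_gap: 14.9
```

Request:
send_rows --gripper '[0,0,0,0,0]' --pt "-2.7 0 -2.7" --pt "-2.7 0 -2.7" --pt "-2.7 0 -2.7" --pt "-2.7 0 -2.7" --pt "-2.7 0 -2.7" --yaw '[0,0,0,0,0]'

```text
time: 1.65
tool_pos: [453.0, -137.2, 236.5]
tcp_rot: [[-0.97, 0.0, 0.244], [-0.244, -0.001, -0.97], [0.0, -1.0, 0.001]]
contact_force: [-0.3, -0.3, -0.6]
finger_gap: 0.2
```

```bash
python3 - <<'E'
from h import *
print(observe()['q'].round(2)); snap('wrist','wrist1')
E
```

```text
[ 0.83 -0.04 -0.58  1.85 -0.02  1.32 -1.06]
```

View pics/wrist1.png

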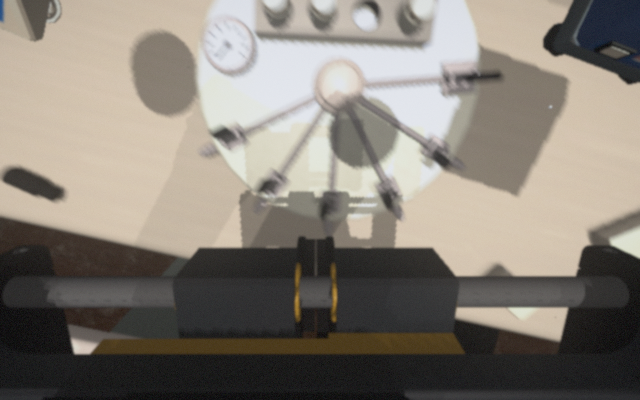

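The wrist view shows the gauge at (229,45), the hub at (340,83), levers 1–5 at about (226,138), (270,187), (330,205), (388,195) and (440,152), and the main valve at (465,78). I'll cross-check these by triangulating with the top view.

```bash
python3 - <<'E'
from h import *
c=load('wrist1'); im=cv2.cvtColor(c['pixels'],cv2.COLOR_RGB2BGR)[0:240,190:510]
cv2.imwrite('pics/wrist1z.png',cv2.resize(im,None,fx=2.5,fy=2.5,interpolation=cv2.INTER_CUBIC))
t=load('top0')
z=lambda a,b:(260+(a+.5)/4.7-.5,145+(b+.5)/4.7-.5)
def tri(a,b):
    (e1,d1),(e2,d2)=a,b
    A=np.stack([d1,-d2],1);s=np.linalg.lstsq(A,e2-e1,rcond=None)[0]
    p,q=e1+s[0]*d1,e2+s[1]*d2;return (p+q)/2,np.linalg.norm(p-q)
print('hub',tri(ray(t,*z(300,276)),ray(c,340,83)),plane(c,340,83,45))
print('gauge',tri(ray(t,*z(113,283)),ray(c,229,45)),plane(c,229,45,40))
print('main pivot-ish',plane(c,460,78,38))
E
```

```text
hub (array([ 553.25761302, -138.44146923,   30.13436064]), np.float64(0.9221175526512834)) [ 552.19347038 -138.1038558    45.        ]
gauge (array([559.75663595, -26.43685794,  31.99520766]), np.float64(1.3970110822696475)) [559.52703841 -28.09877736  40.        ]
main pivot-ish [ 585.74653813 -250.34854062   38.        ]
```

View pics/wrist1z.png

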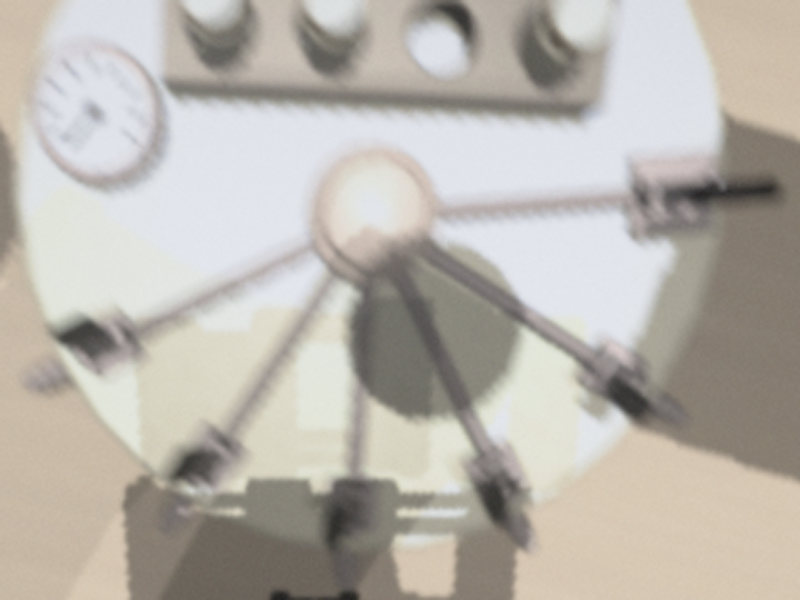

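```bash
python3 - <<'E'
from h import *
from scipy.optimize import least_squares
t=load('top0');c=load('wrist1')
zt=lambda a,b:(260+(a+.5)/4.7-.5,145+(b+.5)/4.7-.5)
zw=lambda a,b:(190+(a+.5)/2.5-.5,(b+.5)/2.5-.5)
st=2*np.arcsin(32.5/120); am=np.pi+2*st+2*np.arcsin(36.5/120)
loc=[120*np.array([np.cos(a),np.sin(a)]) for a in [np.pi+k*st for k in (-2,-1,0,1,2)]+[am]]+[np.array([31,108.]),np.zeros(2)]
T=[(160,422),(250,478),(358,478),(455,415),(503,322),(485,208),(113,283),(300,280)]
W=[(120,338),(222,450),(352,492),(500,478),(612,368),(672,192),(97,112),(374,215)]
Z=[38]*6+[40,46]
X=dict(top=np.array([plane(t,*zt(*p),z)[:2] for p,z in zip(T,Z)]),wrist=np.array([plane(c,*zw(*p),z)[:2] for p,z in zip(W,Z)]))
X['both']=(X['top']+X['wrist'])/2
L=np.array(loc)
for k,P in X.items():
    def res(p):
        R=np.array([[np.cos(p[2]),-np.sin(p[2])],[np.sin(p[2]),np.cos(p[2])]]); return ((L@R.T+p[:2])-P).ravel()
    s=least_squares(res,[547,-138,.19],loss='soft_l1',f_scale=3);print(k,s.x.round(3));print(s.fun.reshape(-1,2).round(1).tolist())
# disc in wrist
hsv=cv2.cvtColor(c['pixels'],cv2.COLOR_RGB2HSV)
pts=[]
for u,v in [(15,190),(30,80),(30,265),(715,70),(722,140),(560,500),(135,465),(690,290)]: pts.append(plane(c,*zw(u,v),26)[:2])
P=np.array(pts);s=least_squares(lambda p:np.hypot(*(P-p[:2]).T)-145,[547,-138],loss='soft_l1',f_scale=2);print('disc wrist',s.x,s.fun.round(1))
E
```

```text
top [ 5.46153e+02 -1.38933e+02  1.86000e-01]
[[0.7, 4.1], [-0.2, 0.9], [0.1, -1.7], [-2.3, 0.0], [0.3, -0.1], [2.9, -0.7], [-0.5, 0.4], [-0.6, -1.6]]
wrist [ 5.51240e+02 -1.38352e+02  1.84000e-01]
[[-1.4, 7.4], [-4.9, 5.5], [-6.4, -1.4], [1.0, -0.1], [0.2, -4.4], [3.3, -3.5], [2.1, 1.1], [1.6, -0.3]]
both [ 5.48934e+02 -1.38530e+02  1.87000e-01]
[[-0.2, 5.8], [-2.4, 3.2], [-2.9, -1.6], [-0.3, -0.0], [0.6, -2.2], [3.5, -1.9], [0.9, 0.8], [0.8, -0.8]]
disc wrist [ 547.99890401 -138.93400054] [-1.2 -1.5 -4.  -1.7 -3.6  0.1 -1.6 -9.9]
```

```bash
python3 - <<'E'
from h import *
t=load('top0');s=load('scene0')
for p in [(217,222),(230,112),(212,190),(195,90)]:
    print(p,[plane(t,*p,z).round(0) for z in (0,60,150,250)])
for p in [(243,258),(237,205),(268,255)]:
    print('s',p,[plane(s,*p,z).round(0) for z in (0,60,150,250)])
s=observe();R=s['tcp_rot'];d=np.array([512.7,-26.1,s['tool_pos'][2]])-s['tool_pos'];print(R.T@d,s['tool_pos'])
E
```

```text
(217, 222) [array([536., 168.,   0.]), array([522., 154.,  60.]), array([501., 134., 150.]), array([478., 111., 250.])]
(230, 112) [array([873., 115.,   0.]), array([842., 104.,  60.]), array([796.,  88., 150.]), array([745.,  70., 250.])]
(212, 190) [array([632., 178.,   0.]), array([613., 164.,  60.]), array([585., 143., 150.]), array([554., 120., 250.])]
(195, 90) [array([957., 219.,   0.]), array([922., 203.,  60.]), array([870., 179., 150.]), array([812., 152., 250.])]
s (243, 258) [array([619., 158.,   0.]), array([593., 186.,  60.]), array([554., 228., 150.]), array([510., 274., 250.])]
s (237, 205) [array([756.,  -6.,   0.]), array([724.,  28.,  60.]), array([676.,  81., 150.]), array([622., 139., 250.])]
s (268, 255) [array([557., 110.,   0.]), array([533., 140.,  60.]), array([498., 185., 150.]), array([459., 234., 250.])]
[-80.87132243   0.5209241  -86.27427063] [ 456.25096483 -130.00956815  236.84085348]
```

Request:
send_rows --gripper '[0,0,0,0,0]' --pt "-2.0 0 -2.1" --pt "-2.0 0 -2.1" --pt "-2.0 0 -2.2" --pt "-2.1 0 -2.2" --pt "0 0 0" --yaw '[0,0,0,0,-0.06]'

```text
time: 2.2
tool_pos: [511.3, -30.6, 236.6]
tcp_rot: [[-0.951, 0.001, 0.31], [-0.31, 0.003, -0.951], [-0.002, -1.0, -0.002]]
contact_force: [0.2, -0.2, 0.4]
finger_gap: 0.5
```

Request:
send_rows --gripper '[0,0,0,0,0]' --pt "0 3.5 0" --pt "0 3.5 0" --pt "0 3.5 0" --pt "0 3.0 0" --pt "0 1.0 0" --yaw '[0,0,0,0,0]'

```text
time: 2.7
tool_pos: [507.5, -35.6, 88.4]
tcp_rot: [[-0.953, -0.006, 0.302], [-0.302, 0.001, -0.953], [0.005, -1.0, -0.003]]
contact_force: [0.6, -0.8, -0.0]
finger_gap: 0.5
```

```bash
python3 - <<'E'
from h import *
s=observe();print(s['tool_pos'],s['tcp_rot'].round(3),s['q'].round(2))
t=snap('top','top2');w=snap('wrist','wrist2')
im=cv2.cvtColor(t['pixels'],cv2.COLOR_RGB2BGR)[145:270,260:390]
cv2.imwrite('pics/top2z.png',cv2.resize(im,None,fx=4.7,fy=4.7,interpolation=cv2.INTER_CUBIC))
E
```

```text
[507.48861921 -35.56677056  88.36203419] [[-0.953 -0.006  0.302]
 [-0.302  0.001 -0.953]
 [ 0.005 -1.    -0.003]] [ 0.66  0.22 -0.7   1.94  0.16  1.04 -1.38]
```

View pics/top2z.png

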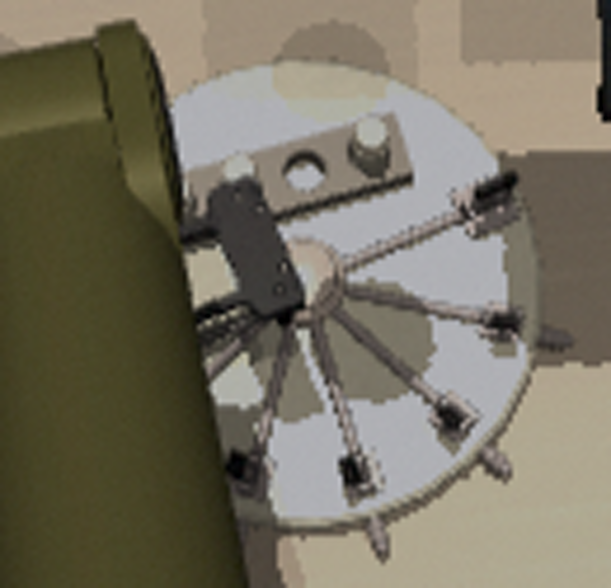

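View pics/wrist2.png

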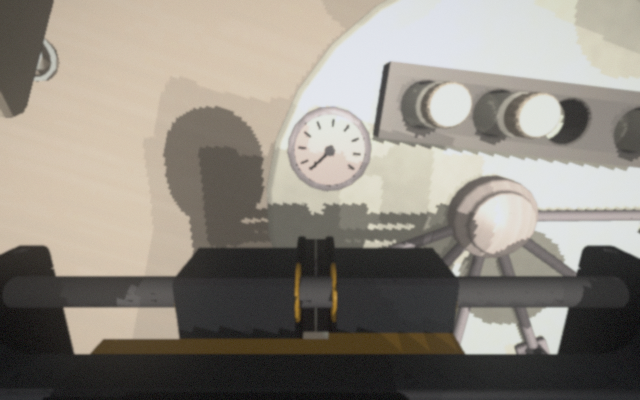

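The hand is just past the gauge and the vials are clear under the gripper body. The pose is 10 mm off what I commanded, so I'll let it settle.

Request:
send_rows --gripper '[0,0,0,0,0]' --pt "0 0 0" --pt "0 0 0" --pt "0 0 0" --pt "0 0 0" --pt "0 0 0" --yaw '[0,0,0,0,0]'

```text
time: 3.3
tool_pos: [510.4, -35.6, 92.0]
tcp_rot: [[-0.953, 0.001, 0.302], [-0.302, -0.0, -0.953], [-0.001, -1.0, 0.001]]
contact_force: [-1.0, 0.2, -0.5]
finger_gap: 0.4
```

```bash
cat > st.py <<'E'
from h import *
s=observe();R=np.array(s['tcp_rot']);p=np.array(s['tool_pos'])
C=np.array([548,-138.7]);d=p[:2]-C
phi=np.degrees(np.arctan2(d[1],d[0]))%360;r=np.hypot(*d)
hd=np.degrees(np.arctan2(R[1,0],R[0,0]))%360
print('t',round(s['time'],2),'pos',p.round(1),'phi',round(phi,1),'r',round(r,1),'heading err',round(hd-phi-90,1),'q',np.round(s['q'],2),'F',np.round(s['contact_force'],1),'tiltxyz',R[2].round(3))
print('toggle phis',[(180+10.66+31.43*k).__round__(1) for k in (-2,-1,0,1,2)],'arc mm to each (lead face, r118):',[round(np.radians(180+10.66+31.43*k-phi)*118-9.5) for k in (-2,-1,0,1,2)])
def go(ph,r,z):
    a=np.radians(ph);q=np.array([*(C+r*np.array([np.cos(a),np.sin(a)])),z]);print('slide cm to phi',ph,(R.T@(q-p)/10).round(2),'yaw',round(-np.radians(ph+90-hd),3))
import sys
if len(sys.argv)>1: go(*map(float,sys.argv[1:4]))
E
python3 st.py 107.4 118 71
```

```text
t 3.3 pos [510.4 -35.6  92. ] phi 110.0 r 109.8 heading err -2.5 q [ 0.66  0.21 -0.7   1.94  0.16  1.04 -1.37] F [-1.   0.2 -0.5] tiltxyz [-0.001 -1.     0.001]
toggle phis [127.8, 159.2, 190.7, 222.1, 253.5] arc mm to each (lead face, r118): [27, 92, 157, 221, 286]
slide cm to phi 107.4 [-0.51  2.1  -0.83] yaw 0.003
```

Request:
send_rows --gripper '[0,0,0,0,0]' --pt "-0.2 0 -0.4" --pt "-0.3 0 -0.4" --pt "0 1.0 0" --pt "0 1.0 0" --pt "0 0.1 0" --yaw '[0,0,0,0,0]'

```text
time: 3.8
tool_pos: [510.9, -26.3, 68.5]
tcp_rot: [[-0.953, -0.004, 0.302], [-0.302, 0.001, -0.953], [0.003, -1.0, -0.002]]
contact_force: [0.3, 0.3, -0.3]
finger_gap: 0.1
```

```bash
python3 st.py 107.4 118 71; python3 st.py 125 118 71
```

```text
t 3.8 pos [510.9 -26.3  68.5] phi 108.3 r 118.3 heading err -0.7 q [ 0.63  0.25 -0.7   1.96  0.19  1.   -1.42] F [ 0.3  0.3 -0.3] tiltxyz [ 0.003 -1.    -0.002]
toggle phis [127.8, 159.2, 190.7, 222.1, 253.5] arc mm to each (lead face, r118): [31, 95, 160, 225, 290]
slide cm to phi 107.4 [-0.18 -0.25  0.03] yaw 0.003
t 3.8 pos [510.9 -26.3  68.5] phi 108.3 r 118.3 heading err -0.7 q [ 0.63  0.25 -0.7   1.96  0.19  1.   -1.42] F [ 0.3  0.3 -0.3] tiltxyz [ 0.003 -1.    -0.002]
toggle phis [127.8, 159.2, 190.7, 222.1, 253.5] arc mm to each (lead face, r118): [31, 95, 160, 225, 290]
slide cm to phi 125.0 [ 3.39 -0.24  0.57] yaw -0.304
```

Request:
send_rows --gripper '[0,0,0,0,0]' --pt "0.8 0 0.03" --pt "0.8 0 0.03" --pt "0.8 0 0.03" --pt "0.8 0 0.03" --pt "0.8 0 0.03" --yaw '[-0.068,-0.068,-0.068,-0.068,-0.068]'

```text
time: 4.3
tool_pos: [476.6, -44.9, 70.2]
tcp_rot: [[-0.796, -0.001, 0.605], [-0.605, 0.0, -0.796], [0.0, -1.0, -0.0]]
contact_force: [0.5, -0.3, 0.6]
finger_gap: 0.6
```

```bash
python3 st.py 135 118 71
```

```text
t 4.3 pos [476.6 -44.9  70.2] phi 127.3 r 117.9 heading err -0.1 q [ 0.74  0.18 -0.75  2.03  0.14  0.99 -1.  ] F [ 0.5 -0.3  0.6] tiltxyz [ 0. -1. -0.]
toggle phis [127.8, 159.2, 190.7, 222.1, 253.5] arc mm to each (lead face, r118): [-8, 56, 121, 186, 250]
slide cm to phi 135.0 [ 1.58 -0.08  0.1 ] yaw -0.136
```

Request:
send_rows --gripper '[0,0,0,0,0]' --pt "0.7 0 0.02" --pt "0.7 0 0.02" --pt "0.7 0 0.02" --pt "0.7 0 0.02" --pt "0.7 0 0.02" --yaw '[-0.06,-0.06,-0.06,-0.06,-0.06]'

```text
time: 4.8
tool_pos: [452.2, -69.9, 70.2]
tcp_rot: [[-0.582, -0.001, 0.813], [-0.813, 0.0, -0.582], [0.0, -1.0, -0.0]]
contact_force: [-0.7, 0.7, -0.3]
finger_gap: 0.4
```

```bash
python3 st.py 155 118 71; python3 - <<'E'
from h import *
w=snap('wrist','wrist3');t=snap('scene','scene3')
im=cv2.cvtColor(t['pixels'],cv2.COLOR_RGB2BGR)[155:250,255:365]
cv2.imwrite('pics/scene3z.png',cv2.resize(im,None,fx=5,fy=5,interpolation=cv2.INTER_CUBIC))
E
```

```text
t 4.8 pos [452.2 -69.9  70.2] phi 144.3 r 117.9 heading err 0.0 q [ 0.83  0.13 -0.76  2.08  0.11  0.98 -0.61] F [-0.7  0.7 -0.3] tiltxyz [ 0. -1. -0.]
toggle phis [127.8, 159.2, 190.7, 222.1, 253.5] arc mm to each (lead face, r118): [-44, 21, 86, 151, 215]
slide cm to phi 155.0 [ 2.18 -0.08  0.19] yaw -0.185
```

View pics/scene3z.png

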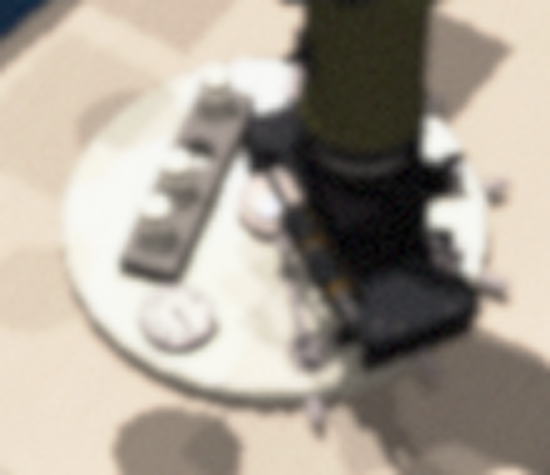

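View pics/wrist3.png

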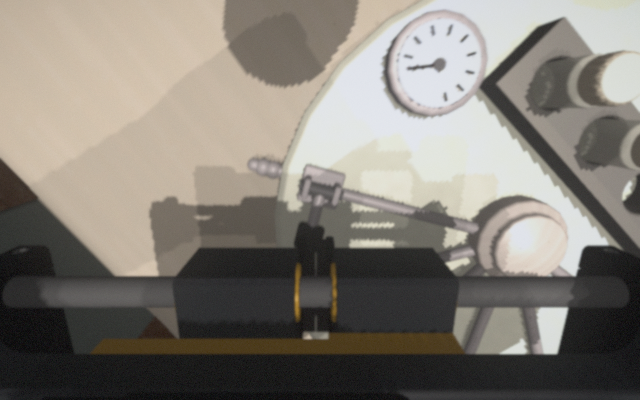

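Toggle 1, with its base at (322,183), has its lever lying over towards the finger, so it is shut. On to toggle 2.

Request:
send_rows --gripper '[0,0,0,0,0]' --pt "0.7 0 0.02" --pt "0.7 0 0.02" --pt "0.7 0 0.02" --pt "0.7 0 0.02" --pt "0.7 0 0.02" --yaw '[-0.06,-0.06,-0.06,-0.06,-0.06]'

```text
time: 5.4
tool_pos: [436.7, -100.6, 70.4]
tcp_rot: [[-0.317, -0.0, 0.948], [-0.948, 0.0, -0.317], [-0.0, -1.0, -0.0]]
contact_force: [0.1, -0.1, -0.4]
finger_gap: 0.4
```

Request:
send_rows --gripper '[0,0,0,0,0]' --pt "0.7 0 0.02" --pt "0.7 0 0.02" --pt "0.7 0 0.02" --pt "0.7 0 0.02" --pt "0.7 0 0.02" --yaw '[-0.06,-0.06,-0.06,-0.06,-0.06]'

```text
time: 5.9
tool_pos: [430.8, -135.0, 70.4]
tcp_rot: [[-0.023, -0.0, 1.0], [-1.0, 0.0, -0.023], [-0.0, -1.0, -0.0]]
contact_force: [1.2, 0.3, 0.3]
finger_gap: 0.7
```

```bash
python3 st.py 190 118 71; python3 -c "
from h import *
snap('wrist','wrist4')"
```

```text
t 5.9 pos [ 430.8 -135.    70.4] phi 178.2 r 117.3 heading err 0.5 q [ 0.97  0.11 -0.75  2.09  0.09  0.97  0.15] F [1.2 0.3 0.3] tiltxyz [-0. -1. -0.]
toggle phis [127.8, 159.2, 190.7, 222.1, 253.5] arc mm to each (lead face, r118): [-113, -49, 16, 81, 146]
slide cm to phi 190.0 [ 2.41 -0.06  0.16] yaw -0.197
```

View pics/wrist4.png

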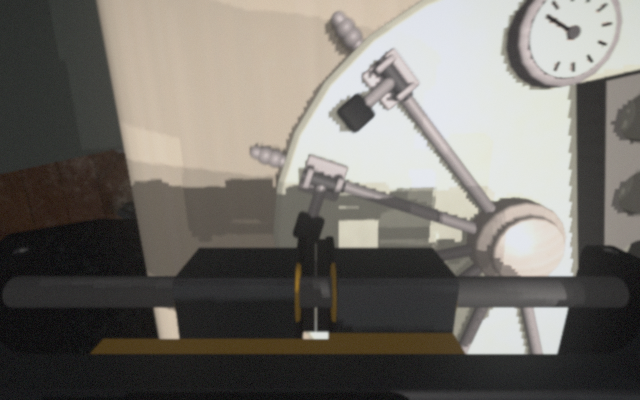

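Toggle 1 (head at 355,112) and toggle 2 (base at 325,175, head at 310,225) both lie shut. Toggle 3 is next. Its pivot is 16 mm ahead of the leading face.

Request:
send_rows --gripper '[0,0,0,0,0]' --pt "0.7 0 0.02" --pt "0.7 0 0.02" --pt "0.7 0 0.02" --pt "0.7 0 0.02" --pt "0.7 0 0.02" --yaw '[-0.06,-0.06,-0.06,-0.06,-0.06]'

```text
time: 6.45
tool_pos: [435.2, -169.5, 70.4]
tcp_rot: [[0.273, 0.0, 0.962], [-0.962, 0.0, 0.273], [-0.0, -1.0, 0.0]]
contact_force: [-0.5, 1.1, -0.1]
finger_gap: 0.5
```

Request:
send_rows --gripper '[0,0,0,0,0]' --pt "0.5 0 0.02" --pt "0.5 0 0.02" --pt "0.5 0 0.02" --pt "0.5 0 0.02" --pt "0.5 0 0.02" --yaw '[-0.042,-0.042,-0.042,-0.042,-0.042]'

```text
time: 6.95
tool_pos: [445.0, -192.4, 70.4]
tcp_rot: [[0.467, -0.0, 0.885], [-0.885, 0.0, 0.467], [-0.0, -1.0, 0.0]]
contact_force: [-0.2, -0.0, -0.2]
finger_gap: 0.2
```

```bash
python3 st.py 210 118 71; python3 -c "
from h import *
snap('wrist','wrist5')"
```

```text
t 6.95 pos [ 445.  -192.4   70.4] phi 207.5 r 116.2 heading err 0.3 q [ 1.05  0.19 -0.75  2.02  0.16  0.99  0.71] F [-0.2 -0.  -0.2] tiltxyz [-0. -1.  0.]
toggle phis [127.8, 159.2, 190.7, 222.1, 253.5] arc mm to each (lead face, r118): [-174, -109, -44, 20, 85]
slide cm to phi 210.0 [ 0.51 -0.06 -0.17] yaw -0.038
```

View pics/wrist5.png

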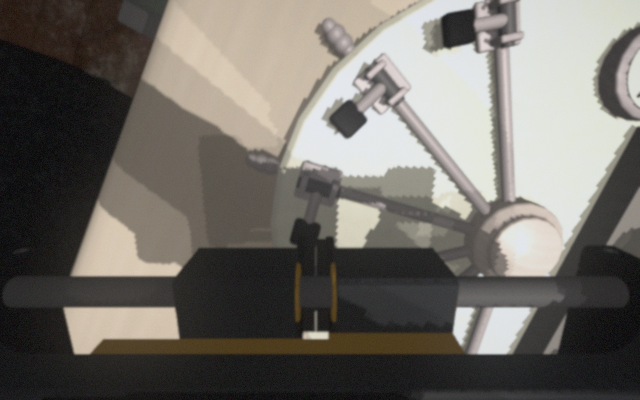

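Toggles 1–3 all lie shut, with toggle 3's base at (320,180) and head at (305,232). Toggle 4 is next.

Request:
send_rows --gripper '[0,0,0,0,0]' --pt "0.6 0 -0.01" --pt "0.6 0 -0.01" --pt "0.6 0 -0.01" --pt "0.6 0 -0.01" --pt "0.6 0 -0.01" --yaw '[-0.051,-0.051,-0.051,-0.051,-0.051]'

```text
time: 7.5
tool_pos: [461.1, -217.5, 70.4]
tcp_rot: [[0.675, -0.0, 0.738], [-0.738, 0.0, 0.675], [-0.0, -1.0, 0.0]]
contact_force: [-0.2, 0.6, 0.4]
finger_gap: 0.3
```

Request:
send_rows --gripper '[0,0,0,0,0]' --pt "0.6 0 0" --pt "0.6 0 0" --pt "0.6 0 0" --pt "0.6 0 0" --pt "0.6 0 0" --yaw '[-0.051,-0.051,-0.051,-0.051,-0.051]'

```text
time: 8.0
tool_pos: [483.5, -237.4, 70.3]
tcp_rot: [[0.839, -0.0, 0.544], [-0.544, 0.0, 0.839], [-0.0, -1.0, 0.0]]
contact_force: [-0.4, -0.9, -0.2]
finger_gap: 0.4
```

```bash
python3 st.py 250 118 71; python3 -c "
from h import *
snap('wrist','wrist6')"
```

```text
t 8.0 pos [ 483.5 -237.4   70.3] phi 236.8 r 117.9 heading err 0.2 q [ 1.09  0.33 -0.78  1.89  0.27  1.03  1.19] F [-0.4 -0.9 -0.2] tiltxyz [-0. -1.  0.]
toggle phis [127.8, 159.2, 190.7, 222.1, 253.5] arc mm to each (lead face, r118): [-234, -169, -105, -40, 25]
slide cm to phi 250.0 [ 2.69 -0.07  0.29] yaw -0.226
```

View pics/wrist6.png

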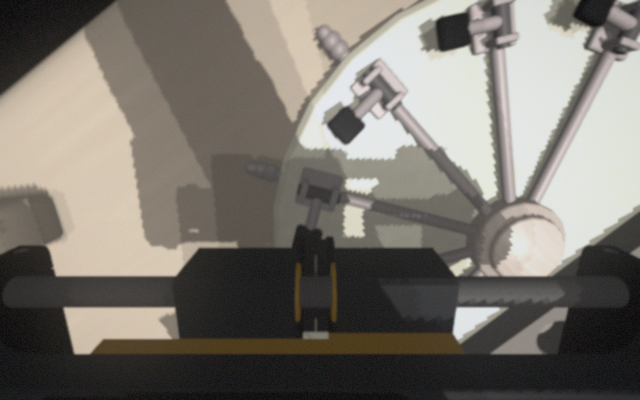

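Toggles 1–4 lie shut. For toggle 5 I'll advance 45 mm, which puts the leading face 20 mm past its pivot and leaves over 40 mm to the main valve.

Request:
send_rows --gripper '[0,0,0,0,0]' --pt "0.6 0 0.02" --pt "0.6 0 0.02" --pt "0.6 0 0.02" --pt "0.6 0 0.02" --pt "0.6 0 0.02" --yaw '[-0.051,-0.051,-0.051,-0.051,-0.051]'

```text
time: 8.55
tool_pos: [510.5, -250.0, 70.3]
tcp_rot: [[0.949, -0.0, 0.315], [-0.315, 0.0, 0.949], [-0.0, -1.0, 0.0]]
contact_force: [-0.5, -0.2, 0.4]
finger_gap: 0.3
```

Request:
send_rows --gripper '[0,0,0,0,0]' --pt "0.5 0 0.02" --pt "0.5 0 0.02" --pt "0.5 0 0.02" --pt "0 0 0" --pt "0 0 0" --yaw '[-0.042,-0.042,-0.042,0,0]'

```text
time: 9.05
tool_pos: [524.7, -253.5, 70.3]
tcp_rot: [[0.981, -0.0, 0.195], [-0.195, 0.0, 0.981], [-0.0, -1.0, 0.0]]
contact_force: [0.3, 0.1, -0.7]
finger_gap: 0.2
```

Request:
send_rows --gripper '[0,0,0,0,0]' --pt "0 -2.0 0" --pt "0 -3.5 0" --pt "0 -3.5 0" --pt "0 -3.5 0" --pt "0 -3.0 0" --yaw '[0,0,0,0,0]'

```text
time: 9.55
tool_pos: [524.8, -253.7, 227.4]
tcp_rot: [[0.981, 0.001, 0.194], [-0.194, -0.001, 0.981], [0.001, -1.0, -0.001]]
contact_force: [0.4, 0.4, -1.6]
finger_gap: 0.8
```

```bash
python3 st.py 250 118 71; python3 -c "
from h import *
snap('wrist','wrist7')"
```

```text
t 9.55 pos [ 524.8 -253.7  227.4] phi 258.6 r 117.3 heading err 0.2 q [ 1.15  0.29 -0.88  1.61  0.23  1.35  1.61] F [ 0.4  0.4 -1.6] tiltxyz [ 0.001 -1.    -0.001]
toggle phis [127.8, 159.2, 190.7, 222.1, 253.5] arc mm to each (lead face, r118): [-279, -214, -149, -85, -20]
slide cm to phi 250.0 [-1.78 15.64  0.08] yaw 0.153
```

View pics/wrist7.png

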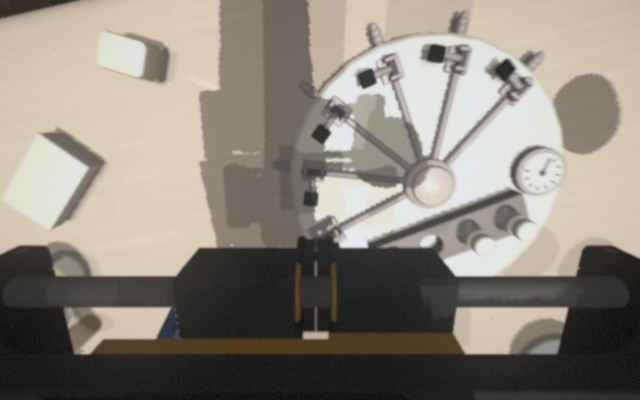

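All five toggles lie flat, including toggle 5 (base at 315,172, head at 310,198). I'll move the hand aside and check the main valve and the rest from above.

Request:
send_rows --gripper '[0,0,0,0,0]' --pt "0 -0.5 -4.0" --pt "0 -0.5 -4.0" --pt "0 0 -4.5" --pt "0 0 -4.5" --pt "0 0 -4.0" --yaw '[0,0,0,0,0]'

```text
time: 10.1
tool_pos: [483.1, -462.3, 235.2]
tcp_rot: [[0.981, -0.001, 0.196], [-0.196, -0.001, 0.981], [-0.001, -1.0, -0.001]]
contact_force: [0.1, -0.6, -0.3]
finger_gap: 0.6
```

Request:
send_rows --gripper '[0,0,0,0,0]' --pt "0 0 -3" --pt "0 0 -2" --pt "0 0 0" --pt "0 0 0" --pt "0 0 0" --yaw '[0,0,0,0,0]'

```text
time: 10.6
tool_pos: [476.0, -506.8, 235.8]
tcp_rot: [[0.982, 0.0, 0.19], [-0.19, 0.001, 0.982], [0.0, -1.0, 0.001]]
contact_force: [1.1, -0.4, 0.2]
finger_gap: 0.8
```

```bash
python3 - <<'E'
from h import *
for n,(x,y,w,h) in dict(top=(150,130,400,180),scene=(240,90,180,230)).items():
    c=snap(n,n+'8'); a=cv2.imread(f'pics/{n}0.png');b=cv2.imread(f'pics/{n}8.png')
    k=2 if n=='top' else 2.4
    f=np.vstack if n=='top' else np.hstack
    o=f([a[y:y+h,x:x+w],b[y:y+h,x:x+w]]); cv2.imwrite(f'pics/{n}8z.png',cv2.resize(o,None,fx=k if n=='top' else 2.2,fy=k*0.8 if 0 else (1.65 if 0 else (k if n=='top' else 2.2)),interpolation=cv2.INTER_CUBIC)[:720] if n!='top' else cv2.resize(o,None,fx=1.65,fy=1.65,interpolation=cv2.INTER_CUBIC))
im=cv2.imread('pics/top8.png')[145:270,260:390]
cv2.imwrite('pics/top8zz.png',cv2.resize(im,None,fx=4.7,fy=4.7,interpolation=cv2.INTER_CUBIC))
print(observe()['tool_pos'])
E
```

```text
[ 475.89094124 -507.20278078  236.05401602]
```

View pics/top8z.png

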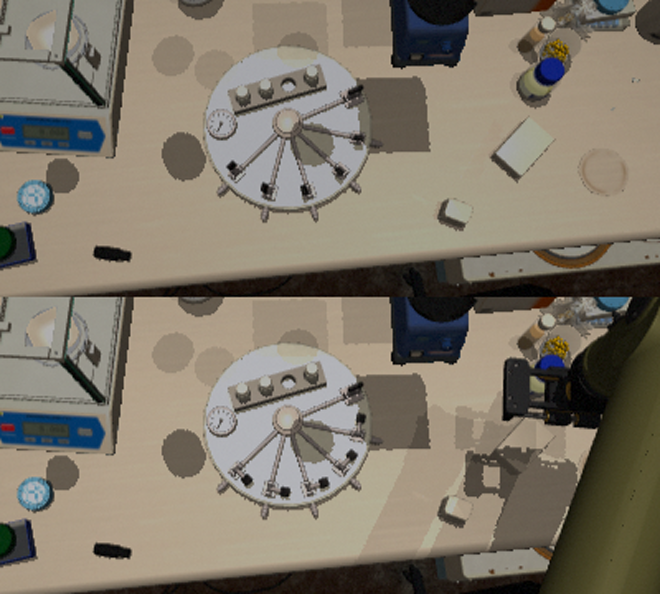

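View pics/top8zz.png

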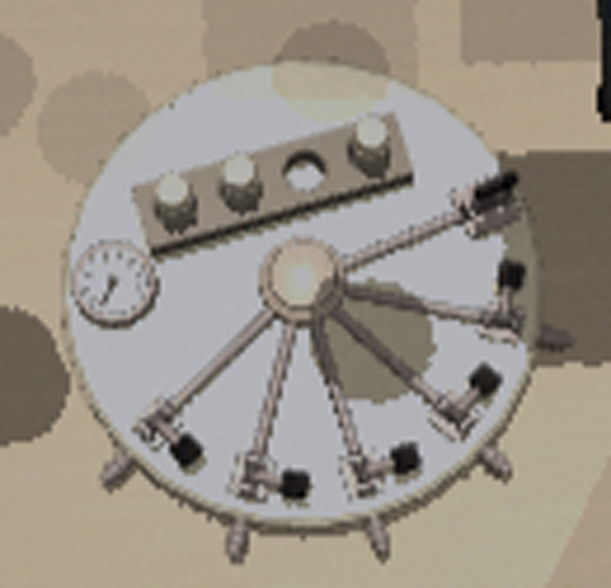

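View pics/scene8z.png

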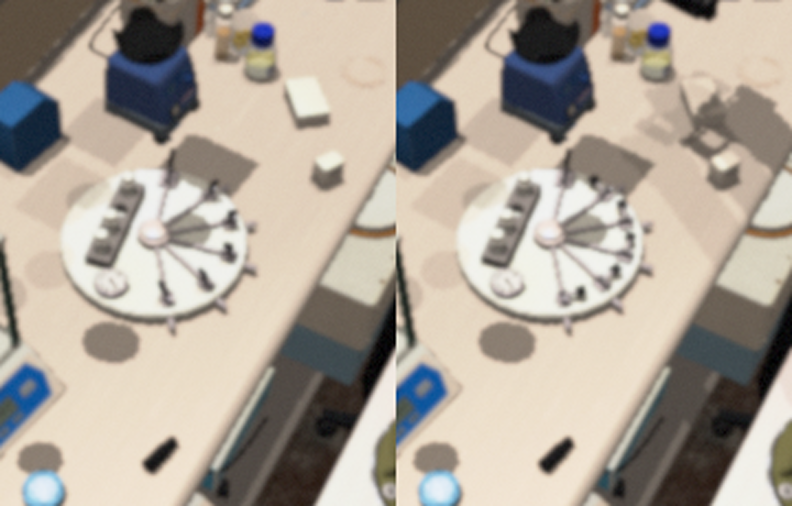

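The before and after views match: all five toggles are shut, the main valve is upright, and the manifold, vials and bench things haven't moved. The hand is clear at z 236, so I'll hand in.

```bash
python3 -c "
from h import *
s=observe();print(s['contact_force'].round(1),abs(s['dq']).max().round(4));print(sign_off())"
```

```text
[1.2 0.8 0.3] 0.0055
the job is handed in; nothing more can be done
None
```

All five small toggles are shut and the job is handed in, at about 10.7 s of the 54 s allowed. I ran the closed fingertips along the 118 mm arc from the gauge end at about 57 mm height, turning the hand with the arc. I stopped 20 mm past toggle 5's pivot, lifted off, and moved the hand aside to z 236 mm.

- **Order:** The wrist pictures between steps showed toggles 1 to 4 each lying shut. Toggle 5 was seen shut after the lift. The wrist force read only noise, about 1 N, in every reading.
- **Final check:** The top view shows all five heads lying over away from the gauge and the main valve unmoved. The manifold, vials, adaptor and black fitting look unmoved too. The top view of the white box and tape roll was blocked by the arm. The scene view shows no move of the tape roll, but there the box is in the arm's shadow and hard to make out. The hand never came low near either.
- **Disagreements:** The views put the manifold's centre between x 542 and 551 mm; I used (548, -139), well within what the fingers' width allows. The first approach ended about 10 mm off the commanded point, because rows that fall short are not made up. I corrected this before touching anything.

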